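# Make up two sample kits for the coating-thickness gauge

## Robot

A 7-joint arm with a two-finger parallel gripper is mounted at the origin on the work surface. World frame = base frame: x ahead of the robot, y to its left, z up, the work surface at z = 0. Lengths are in m, angles in rad, forces in N, time in s.
With the tool pointing down it reaches from about 0.4 to 0.85 m from the base axis. Payload 10.4 kg.
Tool frame: the origin (TCP) lies midway between the tips of the shut fingers; the grasp point (between the pads) lies 19 mm behind it; z points along the fingers, y is the line along which they close (so a half turn about z gives the same grasp; the last joint's range is limited). The gripper opens to 87 mm and grips with 3 to 60 N. Pads are 19 mm wide; open, the fingers measure 117 mm over their backs; the gripper's body (75 mm by 190 mm) begins 51 mm behind the grasp point.
Start: joints at [1.322, 0.332, -0.065, 1.46, 0.022, 1.35, -0.088], TCP at [0.14, -0.609, 0.223] pointing down, gripper open.
Joint ranges: [-2.6, 2.6], [-0.5, 2.12], [-1.47, 1.34], [0.16, 2.42], [-1.27, 4.41], [0.06, 2.06], [-2.6, 2.6]. Speed limits (rad/s): [2.22, 2.22, 2.79, 2.79, 3.14, 3.14, 3.14].

## Interface

Orientations are given as a unit quaternion [x, y, z, w].
In Python, from bench import sensors, eyes, order gives the robot as it stands.
- The arm moves only by the tool arm_command, never from a script. Its argument "steps" is a list of rows, each an object with "rot": the turn, a rotation vector about the world's x, y, z in degrees, a list of three; "slide": the shift along the world's x, y, z in m, a list of three; "grip": the opening, from 0 (shut) to 1 (fully open). A call has exactly 8 rows; each row shifts and turns the commanded pose from where the row before left it; what a row does not reach is not made up. A row lasts 1/8 s, in which the tool goes at most 62.5 mm and 10.7 degrees, less where a joint would pass 70% of its speed; a pose out of reach is approached as far as the arm can. A call with a gripper value outside its range is refused whole. The fingers move at their own pace and stop on an object; "newtons" is the grip in N (left out, the last holds). Time passes only in rows, so rows that do not move let the fingers close, or fill a call up. It gives the time, the measured TCP pose, the force, the opening and the grip force at its end, in the units of the state.
- sensors.read_state(): the state, without advancing time (a new reading comes with each control period).
- eyes.camera(name): name is "side" or "top" or "wrist"; returns a dict with "pixels" (400x640x3 uint8, red, green, blue), "intrinsics" (3x3 intrinsics, pixels), "k1" (the pictures are not rectified: a ray, as slopes to the right and down, at radius r is drawn at 1 + k1 r^2 times it, then the intrinsics apply), "pose" (4x4, takes a point from camera to world coordinates). Camera axes: x right, y down, z forward; pixel columns grow to the right and rows downward; lengths in m; the calibration is good to about 2 mm. A picture is of the moment at which its call begins. There is no depth.
- order.close_job(): hands the job in; it is judged then, once.
Trained networks look in a picture, given as the dict that the camera call returned (one of the last four; its "shot" number tells which), for a name from the list of things; names that differ only in an ending like _2 or _b are one class to them, and where a whole thing is asked for, a point or a joint stands for the part that bears it (a point fixed in the world has none). Each returns a list of dicts, best first, with "conf" (0 to 1); they miss things now and then, are a little off and sometimes report something else, mostly with a low value. They report only what shows in the picture. A call takes as long as a camera call. They do not tell look-alikes from the thing itself.
- eyes.look_for(name, picture): "bbox" ([left, top, right, bottom] in pixels, round what is visible of it).
The state is a dict: "time": time; "joint_positions": joint angles; "joint_vel": joint speeds; "joint_torque": joint torques, N m; "ee_pos": TCP position; "eef_rot": TCP orientation; "ft_force": force on the tool from outside, world axes, zero at the start; "torque": the same for the moment, N m; "width": finger opening in m; "grip_force": force on a finger pad.
Only numpy, scipy, OpenCV 4.12 (cv2) and the standard library are available. Lean on these libraries where they do the work, as an engineer would, in place of code of your own. Each camera call takes 0.05 s, during which the arm holds its last target. There are 200 camera calls.

## Task

Make up the two sample kits. In the two-bay tray put the large hex nut and the flanged bushing, one in each bay (either way round), and in the square tray put the reference block and, beside it, the wide sample cup with the narrow cup nested fully down inside it. Everything should sit flat on the tray floor the same way up as it stood on the bench; leave the small nut and the plain ring where they are.

Things in the scene. Friction and masses are not known exactly. Their poses are not given: they have to be found in the camera images.
- two_bay_tray: Fixed low grey plastic kit tray, oblong: 100 (its x) by 196 (its y) by 12 mm high, walls 4 mm thick, floor 4 mm thick (inner floor 4 mm above the origin, rim 8 mm above that floor). A 4 mm wall along its x through the middle makes two equal bays, each 92 by 92 mm, their centres at y = +48 and -48 mm. Origin: centre of the underside; z up.
- square_tray: Fixed low grey plastic kit tray, square, without a divider: 150 by 150 by 12 mm high, walls 4 mm thick, floor 4 mm thick (inner floor 142 by 142 mm, 4 mm above the origin; rim 8 mm above that floor). Origin: centre of the underside; x and y along its sides, z up.
- large_nut: Loose large steel hexagon nut lying flat: 46 mm across flats, 53 mm across corners, 24 mm high, hole about 28 mm, about 0.2 kg. Origin: centre of the underside; z along the hole, up; its x axis is square to one pair of flats (the other pairs are at 60 degrees to it).
- small_nut: Loose small steel hexagon nut, 28 mm across flats, 16 mm high, not part of any kit. Origin: centre of the underside, z up.
- flanged_bushing: Loose steel flanged bushing standing on its flange: flange 56 mm diameter and 6 mm thick at the bottom, above it a barrel of 36 mm diameter up to 34 mm overall height, 24 mm bore, about 0.18 kg. Origin: centre of the flange's underside; z along the bore, up.
- plain_ring: Loose plain round steel ring, 48 mm outside and 30 mm inside diameter, 18 mm high, no flange, not part of any kit. Origin: centre of the underside, z up.
- reference_block: Loose rectangular steel reference block lying flat: 50 mm along its x, 30 mm along its y, 18 mm high, two dark round spots on top, about 0.19 kg. Origin: centre of the underside; z up.
- wide_cup: Loose wide white plastic sample cup standing open end up: 46 mm high; outside diameter 44 mm at the foot, widening to 62 mm at 36 mm height, then a straight 62 mm collar up to the rim. Wall 3 mm, floor 4 mm thick; mouth 56 mm inside diameter. About 60 g. Origin: centre of the underside; z up.
- narrow_cup: Loose narrow, taller white plastic sample cup standing open end up: 64 mm high; outside diameter 35 mm at the foot, widening to 51 mm at 40 mm height, then a straight 51 mm collar up to the rim. Wall 2.5 mm. About 50 g. Fully nested it stands on the wide cup's inner floor (its underside 4 mm above the wide cup's underside) with about 2.5 mm play all round and 22 mm of its collar showing above the wide cup's rim. Origin: centre of the underside; z up.
Mind the look-alikes: they are no part of the job. Leave any brown or pink look-alike of the two_bay_tray alone.

How it is judged:
At the end, for the whole second after the job is handed in: Large nut and bushing on the two-bay tray floor, in different bays; block and wide cup on the square tray floor, narrow cup seated in the wide cup (heights within 2.5 mm, cups centred within 7 mm); all level within 0.1 rad and at rest; small nut and plain ring within 20 mm of their start (x of large_nut in the frame of two_bay_tray between -0.03 and 0.03 m and z of large_nut in the frame of two_bay_tray between 0.0015 and 0.0065 m and x of flanged_bushing in the frame of two_bay_tray between -0.03 and 0.03 m and z of flanged_bushing in the frame of two_bay_tray between 0.0015 and 0.0065 m and ((y of large_nut in the frame of two_bay_tray between 0.018 and 0.08 m and y of flanged_bushing in the frame of two_bay_tray between -0.08 and -0.018 m) or (y of flanged_bushing in the frame of two_bay_tray between 0.018 and 0.08 m and y of large_nut in the frame of two_bay_tray between -0.08 and -0.018 m)) and x of reference_block in the frame of square_tray between -0.06 and 0.06 m and y of reference_block in the frame of square_tray between -0.06 and 0.06 m and z of reference_block in the frame of square_tray between 0.0015 and 0.0065 m and x of wide_cup in the frame of square_tray between -0.055 and 0.055 m and y of wide_cup in the frame of square_tray between -0.055 and 0.055 m and z of wide_cup in the frame of square_tray between 0.0015 and 0.0065 m and z of narrow_cup in the frame of wide_cup between 0.0015 and 0.0065 m and horizontal distance between narrow_cup and wide_cup below 0.007 m and angle between each of large_nut, flanged_bushing, reference_block, wide_cup, narrow_cup's own z axis and vertical below 0.1 rad and linear speed of each of large_nut, flanged_bushing, reference_block, wide_cup, narrow_cup, small_nut, plain_ring below 0.02 m/s and angular speed of each of large_nut, flanged_bushing, reference_block, wide_cup, narrow_cup, small_nut, plain_ring below 0.3 rad/s and distance of each of small_nut, plain_ring from where it was at the start of the episode below 0.02 m); the robot touches nothing.
It fails at once if the small nut or the plain ring is pushed more than 20 mm from its place (distance of any of small_nut, plain_ring from where it was at the start of the episode above 0.02 m).
It also fails if it takes over 128 s, if anything falls off the work surface, if the arm or the gripper's body presses on something with over 40 N, if the wrist force passes 120 N, or if a joint passes its speed limit or range.

## Working session

There is one attempt and no reset: what is moved stays moved. The work goes in short steps, Python scripts to look and compute and a tool call to move; the robot and the scene stay as the last step left them, time stands still between calls to the robot, and variables do not carry over. Pictures are saved under pics/ and viewed, at most 14 in all, crops included, and the job is handed in when it is done.

Besides the shell and the picture viewer there is one more tool, called by a JSON object that holds its "name" and its "arguments". arm_command: Moves the arm, as the interface text tells. Its arguments: {"type":"object","properties":{"steps":{"type":"array","items":{"type":"object","properties":{"rot":{"type":"array","items":{"type":"number"}},"slide":{"type":"array","items":{"type":"number"}},"grip":{"type":"number"}}}},"newtons":{"type":"number"}},"required":["steps"]}

```bash
mkdir -p pics; cat > h.py <<'E'
import numpy as np, cv2
from bench import sensors, eyes, order
def ray(pic,u,v):
    K=np.array(pic["intrinsics"]);k=pic["k1"]
    d=np.array([(u-K[0,2])/K[0,0],(v-K[1,2])/K[1,1]]);s=d.copy()
    for _ in range(20): s=d/(1+k*(s@s))
    T=np.array(pic["pose"]);return T[:3,3],T[:3,:3]@np.array([s[0],s[1],1])
def at(pic,u,v,z):
    o,r=ray(pic,u,v);return (o+r*(z-o[2])/r[2])[:2].round(4)
def proj(pic,p):
    T=np.array(pic["pose"]);q=T[:3,:3].T@(np.array(p)-T[:3,3]);s=q[:2]/q[2]
    s=s*(1+pic["k1"]*(s@s));K=np.array(pic["intrinsics"]);return K[0,0]*s[0]+K[0,2],K[1,1]*s[1]+K[1,2]
def save(pic,n): cv2.imwrite(f"pics/{n}.png",pic["pixels"][:,:,::-1])
E
python3 - <<'E'
from h import *
s=sensors.read_state();print({k:np.round(v,3).tolist() for k,v in s.items()})
for c in("top","side"):
    p=eyes.camera(c);save(p,c);print(c,np.round(p["pose"],3).tolist(),p["k1"])
    for n in "two_bay_tray square_tray large_nut small_nut flanged_bushing plain_ring reference_block wide_cup narrow_cup".split():
        for d in eyes.look_for(n,p)[:3]:
            b=d["bbox"];print(n,round(d["conf"],2),np.round(b).tolist(), at(p,(b[0]+b[2])/2,(b[1]+b[3])/2,.015) if c=="top" else "")
E
```

```text
{'time': 0.0, 'joint_positions': [1.322, 0.333, -0.065, 1.461, 0.022, 1.35, -0.089], 'joint_vel': [0.001, 0.001, 0.001, -0.001, 0.001, -0.002, 0.0], 'joint_torque': [-0.001, -62.326, 0.024, -38.99, -0.061, 0.04, 0.0], 'ee_pos': [0.14, -0.609, 0.222], 'eef_rot': [0.994, 0.113, -0.0, -0.001], 'ft_force': [-0.115, -0.709, 0.901], 'torque': [-0.002, -0.007, -0.04], 'grip_force': 0.0, 'width': 0.087}
top [[-0.008, -0.985, 0.171, 0.274], [-1.0, 0.004, -0.022, 0.084], [0.021, -0.171, -0.985, 0.941], [0.0, 0.0, 0.0, 1.0]] -0.058303206340659164
two_bay_tray 0.88 [127.0, 258.0, 218.0, 324.0] [0.2196 0.3999]
two_bay_tray 0.8 [204.0, 169.0, 298.0, 224.0] [0.4448 0.2199]
two_bay_tray 0.67 [409.0, 264.0, 495.0, 311.0] [ 0.2234 -0.2584]
square_tray 0.72 [390.0, 166.0, 455.0, 225.0] [ 0.4454 -0.1988]
large_nut 0.59 [327.0, 107.0, 346.0, 129.0] [0.6452 0.0086]
large_nut 0.36 [330.0, 198.0, 354.0, 211.0] [ 0.4237 -0.0009]
small_nut 0.56 [338.0, 155.0, 348.0, 167.0] [ 0.5332 -0.0041]
flanged_bushing 0.76 [276.0, 117.0, 295.0, 137.0] [0.6209 0.138 ]
flanged_bushing 0.27 [329.0, 108.0, 344.0, 127.0] [0.6
[... 396 characters left out ...]
e [[-0.711, -0.349, 0.61, -0.138], [-0.703, 0.336, -0.627, 0.659], [0.014, -0.875, -0.485, 0.525], [0.0, 0.0, 0.0, 1.0]] -0.0549877282145774
two_bay_tray 0.97 [423.0, 196.0, 488.0, 243.0] 
two_bay_tray 0.79 [212.0, 230.0, 313.0, 284.0] 
two_bay_tray 0.7 [265.0, 187.0, 286.0, 198.0] 
square_tray 0.96 [340.0, 180.0, 414.0, 216.0] 
large_nut 0.63 [268.0, 188.0, 284.0, 199.0] 
small_nut 0.41 [298.0, 202.0, 311.0, 212.0] 
flanged_bushing 0.6 [232.0, 203.0, 254.0, 223.0] 
plain_ring 0.56 [303.0, 176.0, 318.0, 187.0] 
reference_block 0.47 [326.0, 213.0, 347.0, 230.0] 
wide_cup 0.62 [336.0, 158.0, 353.0, 180.0] 
wide_cup 0.29 [267.0, 188.0, 283.0, 196.0] 
narrow_cup 0.84 [180.0, 204.0, 202.0, 234.0]
```

View pics/top.png

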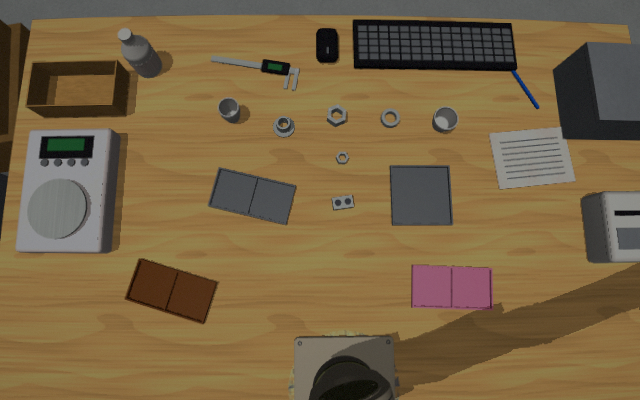

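```bash
python3 - <<'E'
import cv2
a=cv2.imread("pics/top.png")[90:240,190:470]
cv2.imwrite("pics/topc.png",cv2.resize(a,None,fx=2.85,fy=2.85,interpolation=cv2.INTER_CUBIC))
E
```

```text
(no output)
```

View pics/topc.png

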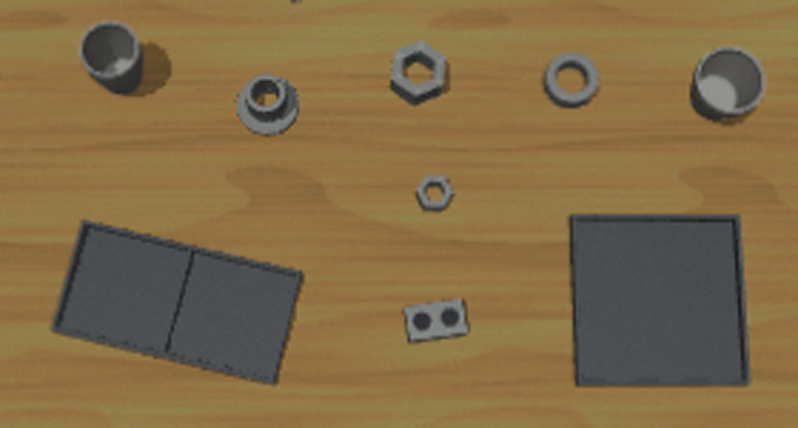

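The top view shows the grey tray at (252,196), with the brown (172,290) and pink (452,287) trays as its look-alikes. The other choices are:

| Thing | Chosen (pixel) | Look-alike (pixel) |
|---|---|---|
| Large nut | (337,116) | small nut (343,158) |
| Bushing, with a flange visible | (285,127) | plain ring (390,118) |
| Narrow cup | (230,110) | wide cup (445,119) |
| Block | (343,202) | none |
| Square tray | (421,195) | none |

The crop confirms these choices.

```bash
python3 - <<'E'
from h import *
p=eyes.camera("top")
def A(x,y,z): return at(p,190+x/2.85,90+y/2.85,z)
for n,cs in dict(two=[(83,222),(302,272),(275,384),(53,330)],sq=[(570,215),(739,215),(748,385),(577,385)]).items():
    q=np.array([A(x,y,.012) for x,y in cs]);e=q[1]-q[0]+q[2]-q[3]
    print(n,q.tolist(),q.mean(0),"long edge deg",np.degrees(np.arctan2(e[1],e[0])))
for n,x,y,z in [("nut",418,70,.024),("bush",267,96,.034),("ring",571,76,.018),("wide",728,83,.046),("nar",110,50,.064),("blk",436,316,.018),("small",434,191,.016)]: print(n,A(x,y,z))
q=[A(422,321,.018),A(451,317,.018)];d=q[1]-q[0];print("blk deg",np.degrees(np.arctan2(d[1],d[0])))
w=eyes.camera("wrist");save(w,"w0");s=sensors.read_state();print(np.round(w["pose"],3).tolist(),w["intrinsics"])
E
```

```text
two [[0.5168, 0.3004], [0.4719, 0.1111], [0.3755, 0.1337], [0.4224, 0.3226]] [0.44665 0.21695] long edge deg -103.64347037681542
sq [[0.5221, -0.1224], [0.5222, -0.2726], [0.3721, -0.2703], [0.3732, -0.1223]] [ 0.4474 -0.1969] long edge deg -90.19213804405888
nut [0.6506 0.0091]
bush [0.6226 0.1409]
ring [ 0.648  -0.1276]
wide [ 0.6314 -0.2585]
nar [0.6524 0.2715]
blk [ 0.4321 -0.0028]
small [ 0.5426 -0.0034]
blk deg -82.390162842448
[[0.225, -0.943, -0.246, 0.207], [-0.974, -0.218, -0.056, -0.594], [-0.001, 0.252, -0.968, 0.384], [0.0, 0.0, 0.0, 1.0]] [[312.97962665   0.         314.66488013]
 [  0.         312.97962665 194.99954245]
 [  0.           0.           1.        ]]
```

{"name": "arm_command", "arguments": {"steps": [{"slide": [0.032,0.032,0],"rot": [0,0,5.3],"grip": 1},{"slide": [0.032,0.032,0],"rot": [0,0,5.3],"grip": 1},{"slide": [0.032,0.032,0],"rot": [0,0,5.3],"grip": 1},{"slide": [0.032,0.032,0],"rot": [0,0,5.3],"grip": 1},{"slide": [0.032,0.032,0],"rot": [0,0,5.3],"grip": 1},{"slide": [0.032,0.032,0],"rot": [0,0,5.3],"grip": 1},{"slide": [0.032,0.032,0],"rot": [0,0,5.3],"grip": 1},{"slide": [0.032,0.032,0],"rot": [0,0,5.3],"grip": 1}]}}

```text
time: 2.1
ee_pos: [0.3969, -0.3521, 0.2228]
eef_rot: [0.885, 0.466, 0.0, 0.0]
ft_force: [0.8, -0.7, 0.4]
width: 0.0869
grip_force: 0.0
```

{"name": "arm_command", "arguments": {"steps": [{"slide": [0.005,0.044,-0.003],"rot": [0,0,5.3],"grip": 1},{"slide": [0.005,0.044,-0.003],"rot": [0,0,5.3],"grip": 1},{"slide": [0.005,0.044,-0.003],"rot": [0,0,5.3],"grip": 1},{"slide": [0.005,0.044,-0.003],"rot": [0,0,5.3],"grip": 1},{"slide": [0.005,0.044,-0.003],"rot": [0,0,5.3],"grip": 1},{"slide": [0.005,0.044,-0.003],"rot": [0,0,5.3],"grip": 1},{"slide": [0.005,0.044,-0.003],"rot": [0,0,5.3],"grip": 1},{"slide": [0.0,0.044,-0.003],"rot": [0,0,5.3],"grip": 1}]}}

```text
time: 3.1
ee_pos: [0.4311, 0.0003, 0.1987]
eef_rot: [0.657, 0.754, 0.0, 0.0]
ft_force: [1.2, 0.3, -0.3]
width: 0.0873
grip_force: 0.0
```

```bash
cat >> h.py <<'E'
def st():
    s=sensors.read_state();q=s["eef_rot"];print("t",round(s["time"],2),"tcp",np.round(s["ee_pos"],4),"ydeg",round(np.degrees(2*np.arctan2(q[1],q[0]))-90,1),"w",round(s["width"],4));return s
E
python3 - <<'E'
from h import *
st();w=eyes.camera("wrist");save(w,"w1");print(np.round(w["pose"],3).tolist())
for n in ["reference_block","small_nut","large_nut"]:
    for d in eyes.look_for(n,w)[:2]:
        b=d["bbox"];print(n,round(d["conf"],2),np.round(b),at(w,(b[0]+b[2])/2,(b[1]+b[3])/2,.018))
print(proj(w,[.4321,-.0028,.018]))
E
```

```text
t 3.1 tcp [4.311e-01 3.000e-04 1.987e-01] ydeg 7.9 w 0.0873
[[0.99, 0.134, 0.035, 0.422], [0.139, -0.959, -0.248, 0.068], [0.0, 0.251, -0.968, 0.36], [0.0, 0.0, 0.0, 1.0]]
reference_block 0.82 [301. 154. 329. 200.] [0.432  0.0011]
small_nut 0.92 [400. 181. 427. 212.] [ 0.5449 -0.0058]
small_nut 0.54 [284.   2. 402.  76.] [0.4398 0.1433]
large_nut 0.94 [480. 172. 540. 218.] [0.651  0.0106]
(np.float64(314.65438565714277), np.float64(180.24189382598482))
```

View pics/w1.png

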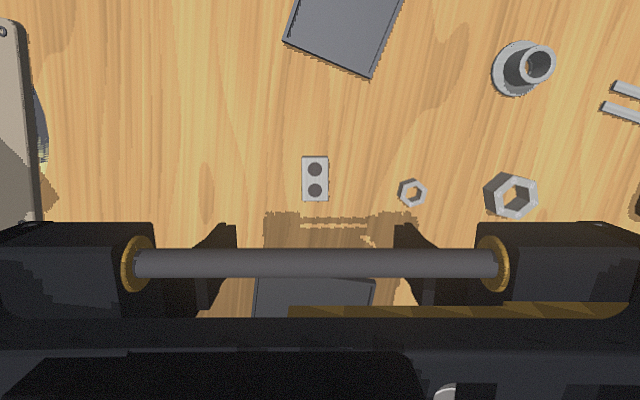

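{"name": "arm_command", "arguments": {"steps": [{"slide": [0.001,-0.002,-0.04],"grip": 1},{"slide": [0,0,-0.05],"grip": 1},{"slide": [0,0,-0.04],"grip": 1},{"slide": [0,0,-0.03],"grip": 1},{"slide": [0,0,-0.02],"grip": 1},{"slide": [0,0,-0.01],"grip": 1},{"grip": 0.2},{"grip": 0.2}], "newtons": 25}}

```text
schema error: expected keys rot, slide, grip
```

{"name": "arm_command", "arguments": {"steps": [{"grip": 0.1},{"grip": 0.1},{"grip": 0.1},{"grip": 0.1},{"slide": [0,0,0.01],"grip": 0.1},{"slide": [0,0,0.02],"grip": 0.1},{"slide": [0,0,0.03],"grip": 0.1},{"slide": [0,0,0.03],"grip": 0.1}], "newtons": 25}}

```text
schema error: expected keys rot, slide, grip
```

{"name": "arm_command", "arguments": {"steps": [{"slide": [0.001,-0.002,-0.04],"rot": [0,0,0],"grip": 1},{"slide": [0,0,-0.05],"rot": [0,0,0],"grip": 1},{"slide": [0,0,-0.04],"rot": [0,0,0],"grip": 1},{"slide": [0,0,-0.03],"rot": [0,0,0],"grip": 1},{"slide": [0,0,-0.02],"rot": [0,0,0],"grip": 1},{"slide": [0,0,-0.01],"rot": [0,0,0],"grip": 1},{"slide": [0,0,0],"rot": [0,0,0],"grip": 0.2},{"slide": [0,0,0],"rot": [0,0,0],"grip": 0.2}], "newtons": 25}}

```text
time: 4.3
ee_pos: [0.4326, -0.0035, 0.0093]
eef_rot: [0.658, 0.753, 0.0, 0.001]
ft_force: [0.1, -0.6, 0.9]
width: 0.0739
grip_force: 0.0
```

{"name": "arm_command", "arguments": {"steps": [{"slide": [0,0,0],"rot": [0,0,0],"grip": 0.1},{"slide": [0,0,0],"rot": [0,0,0],"grip": 0.1},{"slide": [0,0,0],"rot": [0,0,0],"grip": 0.1},{"slide": [0,0,0],"rot": [0,0,0],"grip": 0.1},{"slide": [0,0,0.01],"rot": [0,0,0],"grip": 0.1},{"slide": [0,0,0.02],"rot": [0,0,0],"grip": 0.1},{"slide": [0,0,0.03],"rot": [0,0,0],"grip": 0.1},{"slide": [0,0,0.03],"rot": [0,0,0],"grip": 0.1}], "newtons": 25}}

```text
time: 5.3
ee_pos: [0.4317, -0.0029, 0.0999]
eef_rot: [0.658, 0.753, 0.0, -0.0]
ft_force: [0.2, -0.2, -2.3]
width: 0.0298
grip_force: 25.0
```

{"name": "arm_command", "arguments": {"steps": [{"slide": [0.002,-0.02,0],"rot": [0,0,-1],"grip": 0.1},{"slide": [0.003,-0.04,0],"rot": [0,0,-2],"grip": 0.1},{"slide": [0.003,-0.05,0],"rot": [0,0,-2],"grip": 0.1},{"slide": [0.003,-0.05,0],"rot": [0,0,-1],"grip": 0.1},{"slide": [0.002,-0.045,0],"rot": [0,0,-1],"grip": 0.1},{"slide": [0.002,-0.02,0],"rot": [0,0,-1],"grip": 0.1},{"slide": [0,-0.009,0],"rot": [0,0,0],"grip": 0.1},{"slide": [0,0,-0.02],"rot": [0,0,0],"grip": 0.1}]}}

```text
time: 6.3
ee_pos: [0.4477, -0.2374, 0.079]
eef_rot: [0.709, 0.706, 0.0, 0.001]
ft_force: [0.3, 0.5, -1.7]
width: 0.0296
grip_force: 25.0
```

```bash
python3 - <<'E'
from h import *
st();w=eyes.camera("wrist");save(w,"w2")
for n in ["square_tray","wide_cup","plain_ring"]:
    for d in eyes.look_for(n,w)[:2]:
        b=d["bbox"];print(n,round(d["conf"],2),np.round(b),at(w,(b[0]+b[2])/2,(b[1]+b[3])/2,.018))
E
```

```text
t 6.3 tcp [ 0.4477 -0.2374  0.079 ] ydeg -0.2 w 0.0296
square_tray 0.63 [207.  41. 427. 252.] [ 0.4502 -0.1912]
wide_cup 0.68 [521. 206. 640. 284.] [ 0.6494 -0.2664]
plain_ring 0.76 [570.   7. 638.  87.] [ 0.6349 -0.1286]
```

View pics/w2.png

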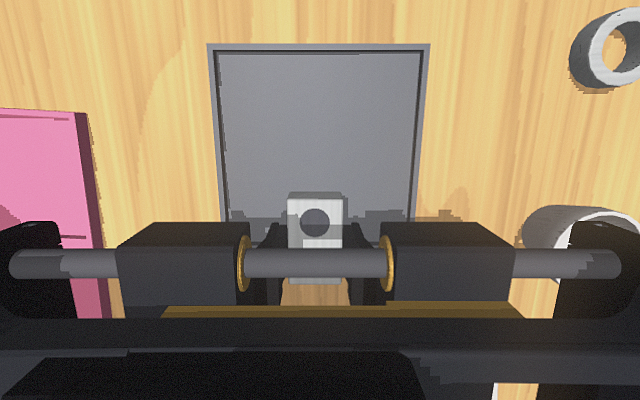

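```bash
python3 - <<'E'
from h import *
w=eyes.camera("wrist")
for c in [(207,43),(430,44),(317,283)]: print(at(w,*c,.012))
E
```

```text
[ 0.3759 -0.1221]
[ 0.5242 -0.1231]
[ 0.4491 -0.3001]
```

{"name": "arm_command", "arguments": {"steps": [{"slide": [0,0.003,-0.03],"rot": [0,0,0],"grip": 0.1},{"slide": [0,0,-0.02],"rot": [0,0,0],"grip": 0.1},{"slide": [0,0,-0.01],"rot": [0,0,0],"grip": 0.1},{"slide": [0,0,-0.0045],"rot": [0,0,0],"grip": 0.1},{"slide": [0,0,0],"rot": [0,0,0],"grip": 0.1},{"slide": [0,0,0],"rot": [0,0,0],"grip": 0.55},{"slide": [0,0,0],"rot": [0,0,0],"grip": 0.55},{"slide": [0,0,0],"rot": [0,0,0],"grip": 0.55}]}}

```text
time: 7.55
ee_pos: [0.4472, -0.2343, 0.0143]
eef_rot: [0.709, 0.706, 0.0, 0.0]
ft_force: [-0.9, 0.1, -0.0]
width: 0.0461
grip_force: 0.0
```

{"name": "arm_command", "arguments": {"steps": [{"slide": [0,0,0.02],"rot": [0,0,0],"grip": 0.7},{"slide": [0,0,0.05],"rot": [0,0,0],"grip": 1},{"slide": [0,0,0.05],"rot": [0,0,0],"grip": 1},{"slide": [0.03,-0.01,0.05],"rot": [0,0,0],"grip": 1},{"slide": [0.05,-0.02,0.015],"rot": [0,0,0],"grip": 1},{"slide": [0.05,-0.02,0],"rot": [0,0,0],"grip": 1},{"slide": [0.04,0,0],"rot": [0,0,0],"grip": 1},{"slide": [0.01,0,0],"rot": [0,0,0],"grip": 1}]}}

```text
time: 8.55
ee_pos: [0.6286, -0.2831, 0.1979]
eef_rot: [0.708, 0.706, 0.001, -0.001]
ft_force: [-1.1, 0.5, -0.1]
width: 0.0869
grip_force: 0.0
```

```bash
python3 - <<'E'
from h import *
st();w=eyes.camera("wrist");save(w,"w3")
for n in ["reference_block","wide_cup","plain_ring"]:
    for d in eyes.look_for(n,w)[:2]:
        b=d["bbox"];print(n,round(d["conf"],2),np.round(b),[at(w,(b[0]+b[2])/2,(b[1]+b[3])/2,z) for z in(.018,.046)])
E
```

```text
t 8.55 tcp [ 0.6286 -0.2831  0.1979] ydeg -0.2 w 0.0869
reference_block 0.75 [128. 107. 168. 159.] [array([ 0.4512, -0.2337]), array([ 0.4658, -0.2322])]
wide_cup 0.6 [294. 132. 353. 195.] [array([ 0.6384, -0.2665]), array([ 0.6376, -0.2623])]
plain_ring 0.82 [310.   0. 358.  51.] [array([ 0.6482, -0.1304]), array([ 0.6466, -0.1373])]
```

View pics/w3.png

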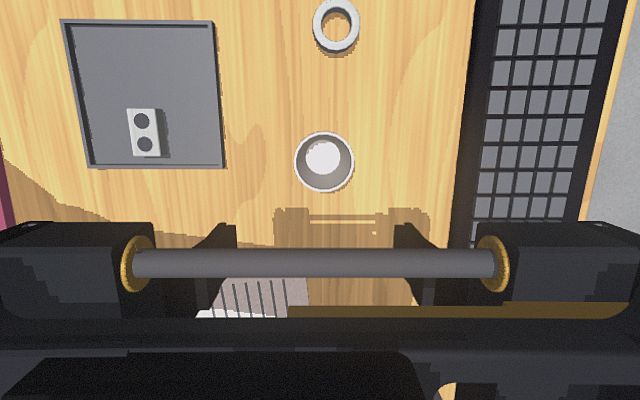

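{"name": "arm_command", "arguments": {"steps": [{"slide": [0.008,0.022,-0.03],"rot": [0,0,0],"grip": 1},{"slide": [0,0,-0.04],"rot": [0,0,0],"grip": 1},{"slide": [0,0,-0.04],"rot": [0,0,0],"grip": 1},{"slide": [0,0,-0.03],"rot": [0,0,0],"grip": 1},{"slide": [0,0,-0.024],"rot": [0,0,0],"grip": 1},{"slide": [0,0,-0.01],"rot": [0,0,0],"grip": 1},{"slide": [0,0,0],"rot": [0,0,0],"grip": 0.6},{"slide": [0,0,0],"rot": [0,0,0],"grip": 0.6}], "newtons": 12}}

```text
time: 9.75
ee_pos: [0.6355, -0.2625, 0.0266]
eef_rot: [0.709, 0.705, 0.0, 0.001]
ft_force: [-0.3, -0.0, 0.2]
width: 0.0743
grip_force: 0.0
```

{"name": "arm_command", "arguments": {"steps": [{"slide": [0,0,0],"rot": [0,0,0],"grip": 0.5},{"slide": [0,0,0],"rot": [0,0,0],"grip": 0.5},{"slide": [0,0,0],"rot": [0,0,0],"grip": 0.5},{"slide": [0,0,0],"rot": [0,0,0],"grip": 0.5},{"slide": [0,0,0.01],"rot": [0,0,0],"grip": 0.5},{"slide": [0,0,0.02],"rot": [0,0,0],"grip": 0.5},{"slide": [0,0,0.03],"rot": [0,0,0],"grip": 0.5},{"slide": [0,0,0.02],"rot": [0,0,0],"grip": 0.5}], "newtons": 12}}

```text
time: 10.75
ee_pos: [0.6357, -0.2623, 0.1078]
eef_rot: [0.709, 0.706, 0.001, 0.001]
ft_force: [0.3, -0.3, -0.7]
width: 0.0612
grip_force: 12.0
```

{"name": "arm_command", "arguments": {"steps": [{"slide": [-0.01,0.005,0],"rot": [0,0,0],"grip": 0.5},{"slide": [-0.03,0.015,0],"rot": [0,0,0],"grip": 0.5},{"slide": [-0.04,0.022,0],"rot": [0,0,0],"grip": 0.5},{"slide": [-0.04,0.022,0],"rot": [0,0,0],"grip": 0.5},{"slide": [-0.04,0.022,0],"rot": [0,0,0],"grip": 0.5},{"slide": [-0.02,0.011,0],"rot": [0,0,0],"grip": 0.5},{"slide": [-0.007,0.004,-0.01],"rot": [0,0,0],"grip": 0.5},{"slide": [0,0,-0.02],"rot": [0,0,0],"grip": 0.5}]}}

```text
time: 11.75
ee_pos: [0.4476, -0.1613, 0.0744]
eef_rot: [0.709, 0.705, -0.0, 0.001]
ft_force: [0.4, -0.7, -1.2]
width: 0.0609
grip_force: 12.0
```

{"name": "arm_command", "arguments": {"steps": [{"slide": [0,0,-0.02],"rot": [0,0,0],"grip": 0.5},{"slide": [0,0,-0.015],"rot": [0,0,0],"grip": 0.5},{"slide": [0,0,-0.0075],"rot": [0,0,0],"grip": 0.5},{"slide": [0,0,-0.0025],"rot": [0,0,0],"grip": 0.5},{"slide": [0,0,0],"rot": [0,0,0],"grip": 0.5},{"slide": [0,0,0],"rot": [0,0,0],"grip": 0.5},{"slide": [0,0,0],"rot": [0,0,0],"grip": 0.9},{"slide": [0,0,0],"rot": [0,0,0],"grip": 0.9}]}}

```text
time: 12.75
ee_pos: [0.4481, -0.1613, 0.0303]
eef_rot: [0.709, 0.705, 0.0, 0.0]
ft_force: [0.2, -0.0, -0.1]
width: 0.0736
grip_force: 0.0
```

{"name": "arm_command", "arguments": {"steps": [{"slide": [0,0,0.02],"rot": [0,0,0],"grip": 1},{"slide": [0,0,0.04],"rot": [0,0,0],"grip": 1},{"slide": [0,-0.01,0.05],"rot": [0,0,0],"grip": 1},{"slide": [0,-0.02,0.04],"rot": [0,0,0],"grip": 1},{"slide": [0,0,0.02],"rot": [0,0,0],"grip": 1},{"slide": [0,0,0],"rot": [0,0,0],"grip": 1},{"slide": [0,0,0],"rot": [0,0,0],"grip": 1},{"slide": [0,0,0],"rot": [0,0,0],"grip": 1}]}}

```text
time: 13.75
ee_pos: [0.4474, -0.1908, 0.199]
eef_rot: [0.709, 0.706, -0.0, -0.001]
ft_force: [-0.0, 0.2, -0.3]
width: 0.0871
grip_force: 0.0
```

```bash
python3 - <<'E'
from h import *
st();w=eyes.camera("wrist");save(w,"w4")
for n in ["reference_block","wide_cup"]:
    for d in eyes.look_for(n,w)[:2]:
        b=d["bbox"];print(n,round(d["conf"],2),np.round(b),[at(w,(b[0]+b[2])/2,(b[1]+b[3])/2,z) for z in(.022,.050)])
g=cv2.medianBlur(cv2.cvtColor(w["pixels"],cv2.COLOR_RGB2GRAY),3)[:225]
c=cv2.HoughCircles(g,cv2.HOUGH_GRADIENT,1,40,param1=100,param2=20,minRadius=22,maxRadius=40)
print(c, [at(w,a[0],a[1],.050) for a in c[0]] if c is not None else "")
E
```

```text
t 13.75 tcp [ 0.4474 -0.1908  0.199 ] ydeg -0.2 w 0.0871
reference_block 0.8 [303. 190. 327. 237.] [array([ 0.4478, -0.2311]), array([ 0.4479, -0.2221])]
wide_cup 0.87 [283. 123. 345. 185.] [array([ 0.447, -0.164]), array([ 0.4471, -0.1606])]
[[[315.5 152.5  30.8]]] [array([ 0.4486, -0.1591])]
```

View pics/w4.png

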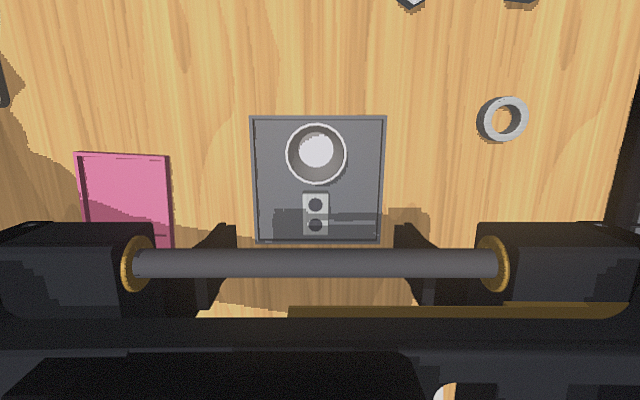

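{"name": "arm_command", "arguments": {"steps": [{"slide": [0.01,0.04,0.03],"rot": [0,0,0],"grip": 1},{"slide": [0.03,0.052,0],"rot": [0,0,0],"grip": 1},{"slide": [0.03,0.054,0],"rot": [0,0,0],"grip": 1},{"slide": [0.03,0.054,0],"rot": [0,0,0],"grip": 1},{"slide": [0.03,0.054,0],"rot": [0,0,0],"grip": 1},{"slide": [0.03,0.054,0],"rot": [0,0,0],"grip": 1},{"slide": [0.03,0.054,0],"rot": [0,0,0],"grip": 1},{"slide": [0.015,0.04,0],"rot": [0,0,0],"grip": 1}]}}

```text
time: 14.9
ee_pos: [0.6534, 0.2135, 0.2288]
eef_rot: [0.708, 0.706, -0.0, -0.001]
ft_force: [-0.0, -0.9, 0.1]
width: 0.087
grip_force: 0.0
```

{"name": "arm_command", "arguments": {"steps": [{"slide": [0,0.02,0],"rot": [0,0,0],"grip": 1},{"slide": [0,0,0],"rot": [0,0,0],"grip": 1},{"slide": [0,0,0],"rot": [0,0,0],"grip": 1},{"slide": [0,0,0],"rot": [0,0,0],"grip": 1},{"slide": [0,0,0],"rot": [0,0,0],"grip": 1},{"slide": [0,0,0],"rot": [0,0,0],"grip": 1},{"slide": [0,0,0],"rot": [0,0,0],"grip": 1},{"slide": [0,0,0],"rot": [0,0,0],"grip": 1}]}}

```text
time: 15.9
ee_pos: [0.6529, 0.2309, 0.2301]
eef_rot: [0.709, 0.706, 0.0, 0.0]
ft_force: [0.0, -0.0, 0.3]
width: 0.0868
grip_force: 0.0
```

```bash
python3 - <<'E'
from h import *
st();w=eyes.camera("wrist");save(w,"w5")
for n,z in [("narrow_cup",.064),("flanged_bushing",.034)]:
    for d in eyes.look_for(n,w)[:2]:
        b=d["bbox"];print(n,round(d["conf"],2),np.round(b),at(w,(b[0]+b[2])/2,(b[1]+b[3])/2,z))
g=cv2.medianBlur(cv2.cvtColor(w["pixels"],cv2.COLOR_RGB2GRAY),3)[:225]
c=cv2.HoughCircles(g,cv2.HOUGH_GRADIENT,1,40,param1=100,param2=20,minRadius=18,maxRadius=40)
print(c, [at(w,a[0],a[1],.064) for a in c[0]] if c is not None else "")
E
```

```text
t 15.9 tcp [0.6529 0.2309 0.2301] ydeg -0.3 w 0.0868
narrow_cup 0.7 [292. 118. 341. 166.] [0.6553 0.2711]
flanged_bushing 0.7 [277. 216. 318. 244.] [0.6321 0.1632]
[[[317.5 140.5  23.4]]] [array([0.6564, 0.2727])]
```

View pics/w5.png

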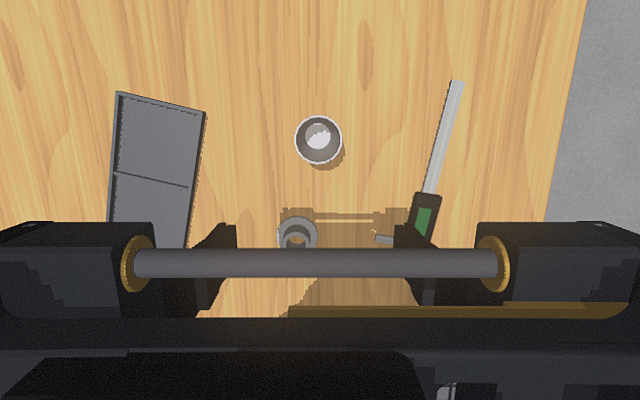

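{"name": "arm_command", "arguments": {"steps": [{"slide": [0.003,0.041,0],"rot": [0,0,0],"grip": 1},{"slide": [0,0,-0.04],"rot": [0,0,0],"grip": 1},{"slide": [0,0,-0.05],"rot": [0,0,0],"grip": 1},{"slide": [0,0,-0.05],"rot": [0,0,0],"grip": 1},{"slide": [0,0,-0.03],"rot": [0,0,0],"grip": 1},{"slide": [0,0,-0.013],"rot": [0,0,0],"grip": 1},{"slide": [0,0,0],"rot": [0,0,0],"grip": 0.5},{"slide": [0,0,0],"rot": [0,0,0],"grip": 0.4}], "newtons": 10}}

```text
time: 17.05
ee_pos: [0.6568, 0.2724, 0.0489]
eef_rot: [0.709, 0.705, 0.001, 0.0]
ft_force: [-0.6, 0.2, -0.3]
width: 0.0745
grip_force: 0.0
```

{"name": "arm_command", "arguments": {"steps": [{"slide": [0,0,0],"rot": [0,0,0],"grip": 0.4},{"slide": [0,0,0],"rot": [0,0,0],"grip": 0.4},{"slide": [0,0,0],"rot": [0,0,0],"grip": 0.4},{"slide": [0,0,0],"rot": [0,0,0],"grip": 0.4},{"slide": [0,0,0],"rot": [0,0,0],"grip": 0.4},{"slide": [0,0,0],"rot": [0,0,0],"grip": 0.4},{"slide": [0,0,0.005],"rot": [0,0,0],"grip": 0.4},{"slide": [0,0,0.015],"rot": [0,0,0],"grip": 0.4}], "newtons": 10}}

```text
time: 18.05
ee_pos: [0.6552, 0.2714, 0.0665]
eef_rot: [0.709, 0.706, -0.001, -0.0]
ft_force: [0.4, 0.2, -0.7]
width: 0.051
grip_force: 10.0
```

{"name": "arm_command", "arguments": {"steps": [{"slide": [0,0,0.025],"rot": [0,0,0],"grip": 0.4},{"slide": [-0.005,-0.01,0.035],"rot": [0,0,0],"grip": 0.4},{"slide": [-0.013,-0.027,0.025],"rot": [0,0,0],"grip": 0.4},{"slide": [-0.02,-0.04,0],"rot": [0,0,0],"grip": 0.4},{"slide": [-0.02,-0.04,0],"rot": [0,0,0],"grip": 0.4},{"slide": [-0.02,-0.04,0],"rot": [0,0,0],"grip": 0.4},{"slide": [-0.02,-0.042,0],"rot": [0,0,0],"grip": 0.4},{"slide": [-0.02,-0.042,0],"rot": [0,0,0],"grip": 0.4}]}}

```text
time: 19.05
ee_pos: [0.5372, 0.0296, 0.1528]
eef_rot: [0.709, 0.706, 0.0, 0.0]
ft_force: [0.4, 0.1, -0.1]
width: 0.0511
grip_force: 10.0
```

{"name": "arm_command", "arguments": {"steps": [{"slide": [-0.02,-0.042,0],"rot": [0,0,0],"grip": 0.4},{"slide": [-0.02,-0.042,0],"rot": [0,0,0],"grip": 0.4},{"slide": [-0.02,-0.042,0],"rot": [0,0,0],"grip": 0.4},{"slide": [-0.02,-0.04,0],"rot": [0,0,0],"grip": 0.4},{"slide": [-0.008,-0.02,0],"rot": [0,0,0],"grip": 0.4},{"slide": [-0.002,-0.005,0],"rot": [0,0,0],"grip": 0.4},{"slide": [0,0,0],"rot": [0,0,0],"grip": 0.4},{"slide": [0,0,0],"rot": [0,0,0],"grip": 0.4}]}}

```text
time: 20.05
ee_pos: [0.4485, -0.1589, 0.1523]
eef_rot: [0.708, 0.706, 0.0, 0.0]
ft_force: [0.3, -0.4, -0.8]
width: 0.0511
grip_force: 10.0
```

```bash
python3 - <<'E'
from h import *
st();w=eyes.camera("wrist");save(w,"w6")
for n in ["narrow_cup","wide_cup"]:
    for d in eyes.look_for(n,w)[:2]:
        b=d["bbox"];print(n,round(d["conf"],2),np.round(b),at(w,(b[0]+b[2])/2,(b[1]+b[3])/2,.050))
E
```

```text
t 20.05 tcp [ 0.4485 -0.1589  0.1523] ydeg -0.1 w 0.0511
wide_cup 0.7 [277. 162. 349. 205.] [ 0.4478 -0.1486]
```

View pics/w6.png

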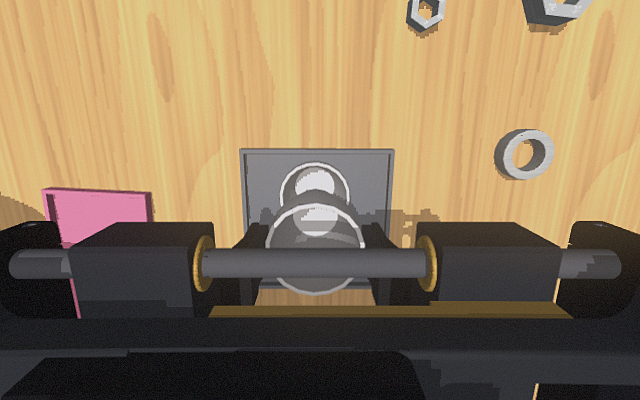

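```bash
python3 - <<'E'
from h import *
w=eyes.camera("wrist")
print("wide top edge",at(w,314.5,162,.050),"sides",at(w,279,187,.05),at(w,349.5,187,.05))
print("narrow",at(w,315.5,204,.169),at(w,315.5,294,.169),at(w,267,248,.169),at(w,364.5,248,.169))
E
```

```text
wide top edge [ 0.4487 -0.1302] sides [ 0.418  -0.1519] [ 0.4788 -0.152 ]
narrow [ 0.4493 -0.1328] [ 0.4492 -0.1812] [ 0.4251 -0.1555] [ 0.4736 -0.1556]
```

{"name": "arm_command", "arguments": {"steps": [{"slide": [0,-0.002,-0.015],"rot": [0,0,0],"grip": 0.4},{"slide": [0,0,-0.02],"rot": [0,0,0],"grip": 0.4},{"slide": [0,0,-0.015],"rot": [0,0,0],"grip": 0.4},{"slide": [0,0,-0.012],"rot": [0,0,0],"grip": 0.4},{"slide": [0,0,-0.01],"rot": [0,0,0],"grip": 0.4},{"slide": [0,0,-0.006],"rot": [0,0,0],"grip": 0.4},{"slide": [0,0,0],"rot": [0,0,0],"grip": 0.4},{"slide": [0,0,0],"rot": [0,0,0],"grip": 0.4}]}}

```text
time: 21.25
ee_pos: [0.4483, -0.1622, 0.0745]
eef_rot: [0.709, 0.705, 0.0, 0.0]
ft_force: [-0.1, 0.6, -0.8]
width: 0.0512
grip_force: 10.0
```

{"name": "arm_command", "arguments": {"steps": [{"slide": [0,0,-0.005],"rot": [0,0,0],"grip": 0.4},{"slide": [0,0,-0.004],"rot": [0,0,0],"grip": 0.4},{"slide": [0,0,-0.003],"rot": [0,0,0],"grip": 0.4},{"slide": [0,0,-0.003],"rot": [0,0,0],"grip": 0.4},{"slide": [0,0,0],"rot": [0,0,0],"grip": 0.4},{"slide": [0,0,0],"rot": [0,0,0],"grip": 0.4},{"slide": [0,0,0],"rot": [0,0,0],"grip": 0.4},{"slide": [0,0,0],"rot": [0,0,0],"grip": 0.4}]}}

```text
time: 22.25
ee_pos: [0.448, -0.1622, 0.0592]
eef_rot: [0.709, 0.705, 0.0, 0.0]
ft_force: [-1.0, 0.4, -0.5]
width: 0.0509
grip_force: 10.0
```

{"name": "arm_command", "arguments": {"steps": [{"slide": [0,0,-0.002],"rot": [0,0,0],"grip": 0.4},{"slide": [0,0,-0.001],"rot": [0,0,0],"grip": 0.4},{"slide": [0,0,0],"rot": [0,0,0],"grip": 0.4},{"slide": [0,0,0],"rot": [0,0,0],"grip": 0.62},{"slide": [0,0,0],"rot": [0,0,0],"grip": 0.7},{"slide": [0,0,0],"rot": [0,0,0],"grip": 0.9},{"slide": [0,0,0],"rot": [0,0,0],"grip": 1},{"slide": [0,0,0],"rot": [0,0,0],"grip": 1}]}}

```text
time: 23.25
ee_pos: [0.448, -0.1621, 0.0561]
eef_rot: [0.709, 0.706, 0.0, 0.0]
ft_force: [0.1, -0.3, -0.1]
width: 0.0823
grip_force: 0.0
```

{"name": "arm_command", "arguments": {"steps": [{"slide": [0,0,0.02],"rot": [0,0,0],"grip": 1},{"slide": [0,0,0.04],"rot": [0,0,0],"grip": 1},{"slide": [0,-0.01,0.05],"rot": [0,0,0],"grip": 1},{"slide": [0,-0.03,0.04],"rot": [0,0,0],"grip": 1},{"slide": [0,0,0],"rot": [0,0,0],"grip": 1},{"slide": [0,0,0],"rot": [0,0,0],"grip": 1},{"slide": [0,0,0],"rot": [0,0,0],"grip": 1},{"slide": [0,0,0],"rot": [0,0,0],"grip": 1}]}}

```text
time: 24.25
ee_pos: [0.4477, -0.2015, 0.2053]
eef_rot: [0.708, 0.706, -0.0, -0.001]
ft_force: [-0.8, -0.4, -0.6]
width: 0.0869
grip_force: 0.0
```

```bash
python3 - <<'E'
from h import *
st();w=eyes.camera("wrist")
a=cv2.resize(w["pixels"][90:245,235:405,::-1],None,fx=2.3,fy=2.3,interpolation=cv2.INTER_CUBIC)
b=eyes.camera("side")["pixels"][150:225,320:420,::-1]
b=cv2.resize(b,(int(a.shape[0]*100/75),a.shape[0]),interpolation=cv2.INTER_CUBIC)
cv2.imwrite("pics/w7.png",np.hstack([a[:,:330],b[:,:460]]))
E
```

```text
t 24.25 tcp [ 0.4477 -0.2015  0.2053] ydeg -0.2 w 0.0869
```

View pics/w7.png

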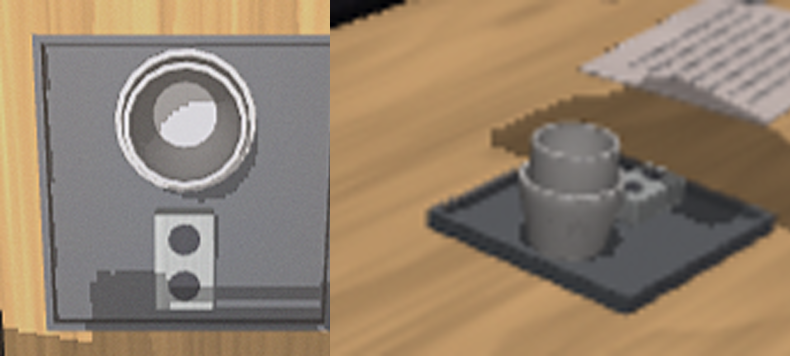

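{"name": "arm_command", "arguments": {"steps": [{"slide": [0.02,0.015,0],"rot": [0,0,0],"grip": 1},{"slide": [0.035,0.03,0],"rot": [0,0,0],"grip": 1},{"slide": [0.04,0.035,0],"rot": [0,0,0],"grip": 1},{"slide": [0.04,0.035,0],"rot": [0,0,0],"grip": 1},{"slide": [0.035,0.03,0],"rot": [0,0,0],"grip": 1},{"slide": [0.025,0.02,0],"rot": [0,0,0],"grip": 1},{"slide": [0.008,0.01,0],"rot": [0,0,0],"grip": 1},{"slide": [0,0,0],"rot": [0,0,0],"grip": 1}]}}

```text
time: 25.35
ee_pos: [0.6507, -0.0265, 0.2057]
eef_rot: [0.708, 0.706, -0.0, -0.0]
ft_force: [-0.4, -0.6, -0.2]
width: 0.0871
grip_force: 0.0
```

```bash
python3 - <<'E'
from h import *
st();w=eyes.camera("wrist");save(w,"w8")
for n in ["large_nut","flanged_bushing"]:
    for d in eyes.look_for(n,w)[:2]:
        b=d["bbox"];print(n,round(d["conf"],2),np.round(b),at(w,(b[0]+b[2])/2,(b[1]+b[3])/2,.024))
d=eyes.look_for("large_nut",w)[0]["bbox"];x,y=int(d[0])-10,int(d[1])-10;print(x,y)
cv2.imwrite("pics/w8c.png",cv2.resize(w["pixels"][y:y+90,x:x+90,::-1],None,fx=6,fy=6,interpolation=cv2.INTER_CUBIC))
E
```

```text
t 25.35 tcp [ 0.6507 -0.0265  0.2057] ydeg -0.2 w 0.0871
large_nut 0.66 [293. 125. 345. 165.] [0.656  0.0091]
flanged_bushing 0.58 [266.   0. 322.  38.] [0.6307 0.1319]
283 115
```

View pics/w8c.png

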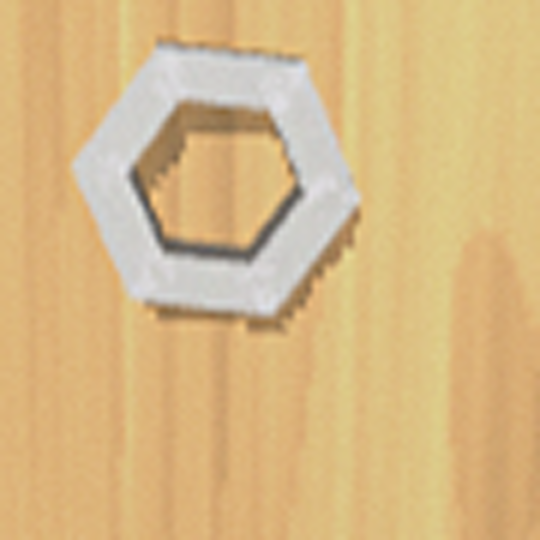

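```bash
python3 - <<'E'
from h import *
w=eyes.camera("wrist")
V=np.array([at(w,283+x/6,115+y/6,.024) for x,y in [(157,43),(303,60),(358,198),(273,317),(138,297),(73,162)]])
print(V.mean(0))
for i in range(3):
    e=V[(i+1)%6]-V[i]+V[(i+3)%6]-V[(i+4)%6];print("edge",np.degrees(np.arctan2(e[1],e[0])),"normal",np.degrees(np.arctan2(e[1],e[0]))+90)
E
```

```text
[0.65598333 0.00658333]
edge -7.815293546766867 normal 82.18470645323313
edge -66.1567190196027 normal 23.843280980397296
edge -125.71498512013669 normal -35.71498512013669
```

{"name": "arm_command", "arguments": {"steps": [{"slide": [0.003,0.034,-0.02],"rot": [0,0,7.9],"grip": 1},{"slide": [0,0,-0.04],"rot": [0,0,7.9],"grip": 1},{"slide": [0,0,-0.045],"rot": [0,0,7.9],"grip": 1},{"slide": [0,0,-0.04],"rot": [0,0,0],"grip": 1},{"slide": [0,0,-0.03],"rot": [0,0,0],"grip": 1},{"slide": [0,0,-0.015],"rot": [0,0,0],"grip": 1},{"slide": [0,0,-0.005],"rot": [0,0,0],"grip": 0.8},{"slide": [0,0,0],"rot": [0,0,0],"grip": 0.4}], "newtons": 25}}

```text
time: 26.6
ee_pos: [0.6545, 0.0068, 0.012]
eef_rot: [0.549, 0.836, 0.0, 0.0]
ft_force: [0.9, -0.5, 0.2]
width: 0.0745
grip_force: 0.0
```

{"name": "arm_command", "arguments": {"steps": [{"slide": [0,0,0],"rot": [0,0,0],"grip": 0.3},{"slide": [0,0,0],"rot": [0,0,0],"grip": 0.3},{"slide": [0,0,0],"rot": [0,0,0],"grip": 0.3},{"slide": [0,0,0],"rot": [0,0,0],"grip": 0.3},{"slide": [0,0,0],"rot": [0,0,0],"grip": 0.3},{"slide": [0,0,0],"rot": [0,0,0],"grip": 0.3},{"slide": [0,0,0.01],"rot": [0,0,0],"grip": 0.3},{"slide": [0,0,0.02],"rot": [0,0,0],"grip": 0.3}], "newtons": 25}}

```text
time: 27.6
ee_pos: [0.6531, 0.0068, 0.0411]
eef_rot: [0.549, 0.836, -0.001, -0.001]
ft_force: [-0.0, 0.2, -1.8]
width: 0.0457
grip_force: 25.0
```

{"name": "arm_command", "arguments": {"steps": [{"slide": [0,0,0.03],"rot": [0,0,0],"grip": 0.3},{"slide": [-0.012,0.009,0.035],"rot": [0,0,0],"grip": 0.3},{"slide": [-0.036,0.027,0.005],"rot": [0,0,0],"grip": 0.3},{"slide": [-0.044,0.033,0],"rot": [0,0,0],"grip": 0.3},{"slide": [-0.044,0.033,0],"rot": [0,0,0],"grip": 0.3},{"slide": [-0.044,0.033,0],"rot": [0,0,0],"grip": 0.3},{"slide": [-0.026,0.02,0],"rot": [0,0,0],"grip": 0.3},{"slide": [-0.01,0.008,0],"rot": [0,0,0],"grip": 0.3}]}}

```text
time: 28.6
ee_pos: [0.4369, 0.1709, 0.112]
eef_rot: [0.548, 0.837, -0.0, 0.001]
ft_force: [0.4, -1.1, -1.5]
width: 0.0456
grip_force: 25.0
```

{"name": "arm_command", "arguments": {"steps": [{"slide": [0,0,0],"rot": [0,0,0],"grip": 0.3},{"slide": [0,0,0],"rot": [0,0,0],"grip": 0.3},{"slide": [0,0,0],"rot": [0,0,0],"grip": 0.3},{"slide": [0,0,0],"rot": [0,0,0],"grip": 0.3},{"slide": [0,0,0],"rot": [0,0,0],"grip": 0.3},{"slide": [0,0,0],"rot": [0,0,0],"grip": 0.3},{"slide": [0,0,0],"rot": [0,0,0],"grip": 0.3},{"slide": [0,0,0],"rot": [0,0,0],"grip": 0.3}]}}

```text
time: 29.6
ee_pos: [0.438, 0.1699, 0.1111]
eef_rot: [0.549, 0.836, 0.0, 0.0]
ft_force: [0.6, 0.3, -1.0]
width: 0.0455
grip_force: 25.0
```

```bash
python3 - <<'E'
from h import *
st();w=eyes.camera("wrist");save(w,"w9")
E
```

```text
t 29.6 tcp [0.438  0.1699 0.1111] ydeg 23.4 w 0.0455
```

View pics/w9.png

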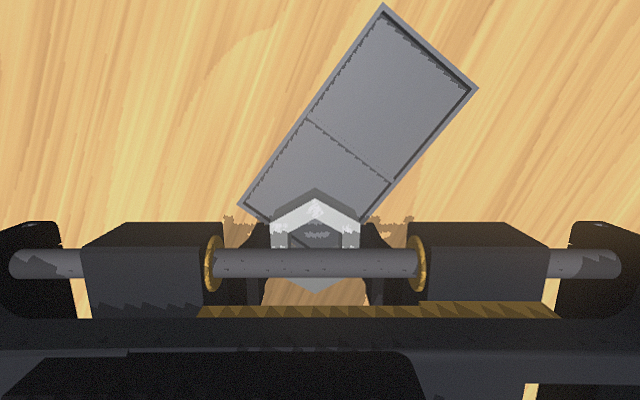

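```bash
python3 - <<'E'
from h import *
w=eyes.camera("wrist")
P=[at(w,*c,.012) for c in [(383,4),(478,88),(308,120),(396,180)]];print(P)
far=(P[0]+P[1])/2;div=(P[2]+P[3])/2;u=div-far;print("div/centre",div,"len",np.linalg.norm(u));u/=np.linalg.norm(u);print(np.degrees(np.arctan2(u[1],u[0])),"B",far+u*.146,"A",far+u*.050)
E
```

```text
[array([0.4263, 0.3243]), array([0.521 , 0.3014]), array([0.4082, 0.2261]), array([0.496 , 0.2104])]
div/centre [0.4521  0.21825] len 0.09702351519090613
-102.83305856952812 B [0.44122178 0.17049688] A [0.46254444 0.26409893]
```

{"name": "arm_command", "arguments": {"steps": [{"slide": [0,0,-0.03],"rot": [0,0,0],"grip": 0.3},{"slide": [0,0,-0.03],"rot": [0,0,0],"grip": 0.3},{"slide": [0,0,-0.02],"rot": [0,0,0],"grip": 0.3},{"slide": [0,0,-0.01],"rot": [0,0,0],"grip": 0.3},{"slide": [0,0,-0.005],"rot": [0,0,0],"grip": 0.3},{"slide": [0,0,0],"rot": [0,0,0],"grip": 0.3},{"slide": [0,0,0],"rot": [0,0,0],"grip": 0.3},{"slide": [0,0,0],"rot": [0,0,0],"grip": 0.7}]}}

```text
time: 30.7
ee_pos: [0.4384, 0.1699, 0.0166]
eef_rot: [0.549, 0.836, 0.0, 0.0]
ft_force: [-0.3, -0.6, -0.1]
width: 0.0499
grip_force: 0.0
```

{"name": "arm_command", "arguments": {"steps": [{"slide": [0,0,0],"rot": [0,0,0],"grip": 0.7},{"slide": [0,0,0],"rot": [0,0,0],"grip": 0.75},{"slide": [0,0,0.02],"rot": [0,0,0],"grip": 0.8},{"slide": [0,0,0.045],"rot": [0,0,0],"grip": 1},{"slide": [0,0,0.05],"rot": [0,0,0],"grip": 1},{"slide": [0.02,-0.01,0.045],"rot": [0,0,0],"grip": 1},{"slide": [0.04,-0.02,0.03],"rot": [0,0,0],"grip": 1},{"slide": [0.04,-0.02,0],"rot": [0,0,0],"grip": 1}]}}

```text
time: 31.7
ee_pos: [0.5405, 0.1192, 0.209]
eef_rot: [0.549, 0.836, 0.001, 0.002]
ft_force: [1.2, -0.0, 0.3]
width: 0.0867
grip_force: 0.0
```

{"name": "arm_command", "arguments": {"steps": [{"slide": [0.04,-0.01,0],"rot": [0,0,-5],"grip": 1},{"slide": [0.03,-0.005,0],"rot": [0,0,-5],"grip": 1},{"slide": [0.01,0,0],"rot": [0,0,-5],"grip": 1},{"slide": [0,0,0],"rot": [0,0,-5],"grip": 1},{"slide": [0,0,0],"rot": [0,0,-3.6],"grip": 1},{"slide": [0,0,0],"rot": [0,0,0],"grip": 1},{"slide": [0,0,0],"rot": [0,0,0],"grip": 1},{"slide": [0,0,0],"rot": [0,0,0],"grip": 1}]}}

```text
time: 32.7
ee_pos: [0.6179, 0.1048, 0.2061]
eef_rot: [0.708, 0.706, 0.0, 0.0]
ft_force: [0.1, -0.4, -0.5]
width: 0.087
grip_force: 0.0
```

```bash
python3 - <<'E'
from h import *
st();w=eyes.camera("wrist");save(w,"w10")
for n in ["large_nut","flanged_bushing"]:
    for d in eyes.look_for(n,w)[:2]:
        b=d["bbox"];print(n,round(d["conf"],2),np.round(b),at(w,(b[0]+b[2])/2,(b[1]+b[3])/2,.024))
E
```

```text
t 32.7 tcp [0.6179 0.1048 0.2061] ydeg -0.1 w 0.087
large_nut 0.74 [117.  94. 178. 138.] [0.4414 0.1705]
flanged_bushing 0.94 [303. 113. 348. 160.] [0.6298 0.1497]
```

View pics/w10.png

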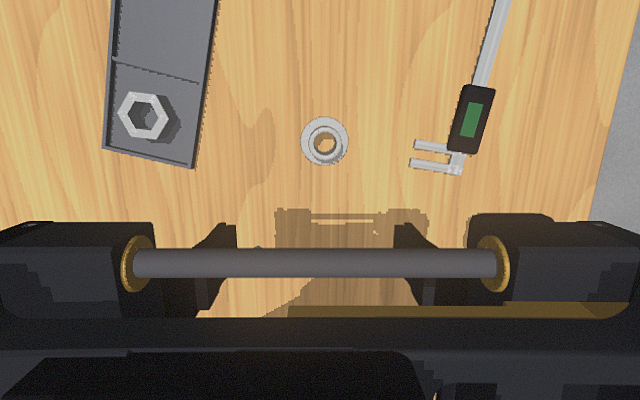

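```bash
python3 - <<'E'
from h import *
w=eyes.camera("wrist")
print(at(w,324.5,139,.006),at(w,325,142.5,.034),at(w,410,150,.01))
E
```

```text
[0.6296 0.1456] [0.6293 0.1441] [0.7266 0.1333]
```

{"name": "arm_command", "arguments": {"steps": [{"slide": [0.01,0.04,-0.02],"rot": [0,0,0],"grip": 1},{"slide": [0,0,-0.04],"rot": [0,0,0],"grip": 1},{"slide": [0,0,-0.045],"rot": [0,0,0],"grip": 1},{"slide": [0,0,-0.04],"rot": [0,0,0],"grip": 1},{"slide": [0,0,-0.03],"rot": [0,0,0],"grip": 1},{"slide": [0,0,-0.015],"rot": [0,0,0],"grip": 1},{"slide": [0,0,-0.004],"rot": [0,0,0],"grip": 0.8},{"slide": [0,0,0],"rot": [0,0,0],"grip": 0.3}], "newtons": 25}}

```text
time: 33.9
ee_pos: [0.6285, 0.1451, 0.013]
eef_rot: [0.708, 0.706, 0.001, 0.0]
ft_force: [-0.0, -0.2, 1.6]
width: 0.0739
grip_force: 0.0
```

{"name": "arm_command", "arguments": {"steps": [{"slide": [0,0,0],"rot": [0,0,0],"grip": 0.2},{"slide": [0,0,0],"rot": [0,0,0],"grip": 0.2},{"slide": [0,0,0],"rot": [0,0,0],"grip": 0.2},{"slide": [0,0,0],"rot": [0,0,0],"grip": 0.2},{"slide": [0,0,0],"rot": [0,0,0],"grip": 0.2},{"slide": [0,0,0],"rot": [0,0,0],"grip": 0.2},{"slide": [0,0,0.01],"rot": [0,0,0],"grip": 0.2},{"slide": [0,0,0.02],"rot": [0,0,0],"grip": 0.2}], "newtons": 25}}

```text
time: 34.9
ee_pos: [0.6273, 0.1447, 0.0424]
eef_rot: [0.708, 0.706, -0.001, -0.0]
ft_force: [0.6, 0.3, -1.2]
width: 0.0358
grip_force: 25.3
```

{"name": "arm_command", "arguments": {"steps": [{"slide": [0,0,0.03],"rot": [0,0,0],"grip": 0.2},{"slide": [-0.01,0.007,0.033],"rot": [0,0,0],"grip": 0.2},{"slide": [-0.03,0.022,0.005],"rot": [0,0,0],"grip": 0.2},{"slide": [-0.036,0.026,0],"rot": [0,0,0],"grip": 0.2},{"slide": [-0.036,0.026,0],"rot": [0,0,0],"grip": 0.2},{"slide": [-0.034,0.024,0],"rot": [0,0,0],"grip": 0.2},{"slide": [-0.015,0.011,0],"rot": [0,0,0],"grip": 0.2},{"slide": [-0.005,0.003,0],"rot": [0,0,0],"grip": 0.2}]}}

```text
time: 35.9
ee_pos: [0.4619, 0.2644, 0.111]
eef_rot: [0.708, 0.707, 0.0, 0.001]
ft_force: [0.4, -0.5, -0.8]
width: 0.0355
grip_force: 25.3
```

{"name": "arm_command", "arguments": {"steps": [{"slide": [0,0,-0.02],"rot": [0,0,0],"grip": 0.2},{"slide": [0,0,-0.03],"rot": [0,0,0],"grip": 0.2},{"slide": [0,0,-0.02],"rot": [0,0,0],"grip": 0.2},{"slide": [0,0,-0.013],"rot": [0,0,0],"grip": 0.2},{"slide": [0,0,-0.006],"rot": [0,0,0],"grip": 0.2},{"slide": [0,0,-0.003],"rot": [0,0,0],"grip": 0.2},{"slide": [0,0,0],"rot": [0,0,0],"grip": 0.2},{"slide": [0,0,0],"rot": [0,0,0],"grip": 0.2}]}}

```text
time: 36.9
ee_pos: [0.4623, 0.264, 0.0186]
eef_rot: [0.708, 0.706, 0.0, 0.0]
ft_force: [-0.1, -0.7, -1.7]
width: 0.0358
grip_force: 25.3
```

Release, retreat and check.

{"name": "arm_command", "arguments": {"steps": [{"slide": [0,0,-0.001],"rot": [0,0,0],"grip": 0.2},{"slide": [0,0,0],"rot": [0,0,0],"grip": 0.6},{"slide": [0,0,0],"rot": [0,0,0],"grip": 0.7},{"slide": [0,0,0],"rot": [0,0,0],"grip": 0.7},{"slide": [0,0,0.02],"rot": [0,0,0],"grip": 0.7},{"slide": [0,0,0.05],"rot": [0,0,0],"grip": 1},{"slide": [0,0,0.05],"rot": [0,0,0],"grip": 1},{"slide": [0,-0.03,0.05],"rot": [0,0,0],"grip": 1}]}}

```text
time: 37.9
ee_pos: [0.4612, 0.2358, 0.1902]
eef_rot: [0.707, 0.708, 0.001, -0.0]
ft_force: [1.3, -0.7, -0.1]
width: 0.0824
grip_force: 0.0
```

{"name": "arm_command", "arguments": {"steps": [{"slide": [0.01,-0.05,0],"rot": [0,0,0],"grip": 1},{"slide": [0.01,-0.05,0],"rot": [0,0,0],"grip": 1},{"slide": [0.01,-0.02,0],"rot": [0,0,0],"grip": 1},{"slide": [0,0,0],"rot": [0,0,0],"grip": 1},{"slide": [0,0,0],"rot": [0,0,0],"grip": 1},{"slide": [0,0,0],"rot": [0,0,0],"grip": 1},{"slide": [0,0,0],"rot": [0,0,0],"grip": 1},{"slide": [0,0,0],"rot": [0,0,0],"grip": 1}]}}

```text
time: 38.9
ee_pos: [0.4918, 0.1143, 0.1871]
eef_rot: [0.708, 0.706, 0.0, -0.0]
ft_force: [-0.0, -0.1, 0.2]
width: 0.0872
grip_force: 0.0
```

```bash
python3 - <<'E'
from h import *
st();w=eyes.camera("wrist");s=eyes.camera("side")
a=w["pixels"][:225,100:480,::-1];b=s["pixels"][150:270,200:430,::-1]
cv2.imwrite("pics/fin.png",np.vstack([cv2.resize(a,(506,300),interpolation=3),cv2.resize(b,(506,264),interpolation=2)]))
t=s
for n in ["large_nut","flanged_bushing","small_nut","plain_ring","narrow_cup"]:
    for d in eyes.look_for(n,t)[:1]: print(n,round(d["conf"],2),np.round(d["bbox"]))
E
```

```text
t 38.9 tcp [0.4918 0.1143 0.1871] ydeg -0.1 w 0.0872
large_nut 0.65 [271. 236. 296. 253.]
small_nut 0.41 [298. 203. 311. 211.]
plain_ring 0.59 [301. 176. 318. 187.]
narrow_cup 0.79 [362. 171. 382. 192.]
```

View pics/fin.png

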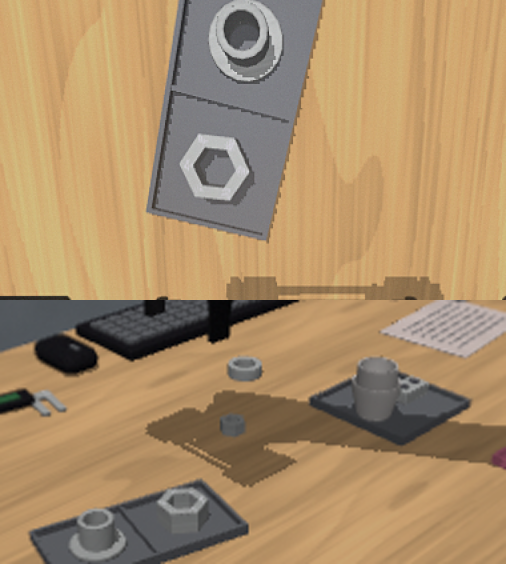

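All five parts sit flat in their trays (bushing and nut in separate bays, cups nested beside the block), and the small nut and ring have not moved.

```bash
python3 -c "
from bench import order;print(order.close_job())"
```

```text
the job is handed in; nothing more can be done
None
```

Both kits are made up and the job is handed in at about 39 s of the 128 s allowed; the final pictures showed every part in its place, but no verdict came back.

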